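# Fetch the tea strainer from behind the tea tray's front row

## Task

Tea is about to be poured, but the steel tea strainer stands behind the things on the tea tray: move the yellow mug, the toothpick dispenser and the green tea tin off onto the round bread board, and only once all three are there take the strainer out and stand it in the middle of its white drip saucer. Then put the mug, the dispenser and the tin back on the tray, each on the very spot where it stood before. Keep everything upright, set things down rather than dropping them, and leave the bag clip and the honey jar alone.

Things in the scene. Friction and masses are not known exactly. Their poses are not given: they have to be found in the camera images.
- mug_center (a point): yellow ceramic mug, 66 mm across, 88 mm tall, open at the top, wall 4 mm, about 240 g; loose, stands in the front row on the tray. The point is on its axis, half-way up (44 mm above its foot); z up, +y is the direction of the handle, which reaches to 64 mm from the axis and spans 15 to 76 mm above the foot. Graspable across the body along its x axis. At the start the handle points roughly towards the robot.
- dispenser_center (a point): round push dispenser of toothpicks, red base and cap, clear barrel with picks, white push button on top: 48 mm across (the button 28 mm), 88 mm tall, about 110 g; loose, stands in the front row on the tray. The point is on its axis, half-way up (44 mm above its foot); z up. It is round: any grasp direction across its body will do.
- tin_center (a point): square dark green tea tin with brass trim, body 58 x 58 mm, lid 60 x 60 mm (top 16 mm), 84 mm tall, about 180 g; loose, stands in the front row on the tray. The point is on its axis, half-way up (42 mm above its foot); z up, x and y are square to its sides.
- strainer_center (a point): steel tea strainer: a flat-bottomed perforated cup 54 mm across and 38 mm tall, about 75 g, with a flat bar handle (10 mm wide, 3 mm thick, at the height of the rim) along +x that ends 107 mm from the cup's axis and a 10 mm lug along -x; loose, stands on the tray behind the front row. The point is on the cup's axis, half-way up (19 mm above its foot); z up. Graspable across the cup along its y axis.
- tray: dark rimmed wooden tea tray, fixed, 240 mm (its x) by 330 mm (its y); floor 6 mm above the counter, rim 8 mm wide and 16 mm high. Origin: centre of its underside, on the counter; x points to its back, away from the robot. Three things stand in a row along y, about 45 mm in front of its middle and about 105 mm apart, in any order; the strainer stands about 52 mm behind its middle, with its handle roughly along the tray's y.
- board: round wooden bread board, fixed, 240 mm across, 16 mm thick, empty at the start; the place to stand the cleared things on. Origin: centre of its underside, on the counter; z up. (A 175 mm tall stainless loaf bin stands further left on the counter, more than 0.53 m left of the robot's centre line, clear of the work.)
- saucer: white ceramic drip saucer of the strainer, fixed, 104 mm across, 10 mm high, its flat inner floor 86 mm across and 4 mm above the counter, empty at the start. Origin: centre of its underside, on the counter; z up.
- clip: blue plastic bag clip lying on the counter beside the back of the tray, left or right of it, 120 mm along its x, 19 mm wide, 11 mm tall; loose, to be left alone. Origin: centre of its underside.
- honey: amber honey jar with a white lid on the counter, beside the back of the tray, on the other side from the clip, 60 mm across, 72 mm tall; loose, to be left alone. Origin: centre of its underside.

How it is judged:
By the outcome, as a careful person would: the job done as asked, in the order asked, and still so for the second after the job is handed in, with the robot touching nothing.
It also fails if it takes over 147 s, if anything falls off the work surface, if the arm or the gripper's body presses on something with over 40 N, if the wrist force passes 120 N, or if a joint passes its speed limit or range.

## Robot

A 6-joint arm with a two-finger parallel gripper is mounted at the origin on the work surface. World frame = base frame: x ahead of the robot, y to its left, z up, the work surface at z = 0. Lengths are in mm, angles in rad, forces in N, time in s.
With the tool pointing down it reaches from about 400 to 825 mm from the base axis. Payload 7 kg.
Tool frame: the origin (TCP) lies at the very end of the fingers, on their centre line; the grasp point (between the pads) lies 19 mm behind it; z points along the fingers, y is the direction in which the jaws open and shut (so a half turn about z gives the same grasp; the last joint's range is limited). The gripper opens to 88 mm and grips with 3 to 60 N. Pads are 19 mm wide; open, the fingers measure 130 mm over their backs; the gripper's body (78 mm by 193 mm) begins 47 mm behind the grasp point.
Start: joints at [-0.867, 0.359, 0.012, 0, -1.224, -0.288], TCP at [272.619, -617.474, 226.561] pointing down, gripper open.
Joint ranges: [-3.07, 3.07], [-1.43, 2.12], [-1.02, 1.25], [-3.03, 1.67], [-3.05, -0], [-3.03, 3.03]. Speed limits (rad/s): [2.39, 2.39, 3.01, 3.14, 3.14, 3.14].

## Interface

Orientations are given as a unit quaternion [x, y, z, w].
In Python, from plant import bot gives the robot as it stands. Calls block until the motion is done:
- bot.move_ptp(position, orientation): joint-space move of the TCP to a pose.
- bot.line_to(position, velocity=150, ori=None): straight line of the TCP; ori=None keeps the orientation; velocity is the mean speed in mm/s.
- bot.move_joints(angles): joint-space move.
- bot.move_gripper(opening, force=None): finger opening in mm; force is the grip in N (None keeps the last); returns when the fingers have stopped.
- bot.pause(seconds).
- bot.solve_ik(position, orientation): joint angles nearest the present ones, or None.
- bot.read_state(): the state.
- bot.camera(name): name is "scene" or "top" or "wrist"; returns the picture (480x640x3 uint8, red, green, blue); there is no depth.
- bot.get_calibration(name): a dict with "fx", "fy", "cx", "cy" (pixels), "view" (4x4, takes a point from world to camera coordinates); the wrist camera has in their place "T_tool_cam" (4x4, takes a point from camera to tool coordinates, whose origin is the TCP and whose axes are the flange's). Camera axes: x right, y up, looking along -z (the intrinsics and any distortion apply to the point x, -y, -z); pixel columns grow to the right and rows downward; lengths in mm; the calibration is good to about 2 mm. A picture is of the moment at which its call begins: read the wrist's pose just before it. get_calibration takes no time and is no camera call.
A pose or a line that the arm cannot do raises bot.Unreachable and nothing moves.
- bot.close_job(): hands the job in, once; it reports no verdict.
The state is a dict: "t": time; "joint_pos": joint angles; "qvel": joint speeds; "tau": joint torques, N m; "tcp_pos": TCP position; "eef_rot": TCP orientation; "contact_force": force on the tool from outside, world axes, zero at the start; "moment": the same for the moment, N m; "width": finger opening in mm.
Only numpy, scipy, OpenCV 4.12 (cv2) and the standard library are available. Lean on these libraries where they do the work, as an engineer would, in place of code of your own. Each camera call takes 0.05 s, during which the arm holds its last target.

## Working session

There is one attempt and no reset: what is moved stays moved. The work goes in short steps, each a Python script; the robot and the scene stay as the last script left them, time stands still between calls to the robot, and variables do not carry over. Pictures are saved under pics/ and viewed, and the job is handed in when it is done.

```bash
ls; mkdir -p pics
python3 - <<'E'
from plant import bot
import cv2
for n in ("scene","top","wrist"):
    im=bot.camera(n); cv2.imwrite(f"pics/{n}0.png",im[:,:,::-1]); print(n,bot.get_calibration(n))
print(bot.read_state())
E
```

```text
pics
scene {'fx': 553.390493146751, 'fy': 553.390493146751, 'cx': 318.3295355975809, 'cy': 249.76803344824054, 'view': array([[ 6.93942250e-01,  7.19782587e-01,  1.88992440e-02,
        -4.25248279e+02],
       [-4.83333618e-01,  4.46205531e-01,  7.53186058e-01,
         2.49440637e+02],
       [ 5.33697262e-01, -5.31802268e-01,  6.57535991e-01,
        -1.63365288e+03],
       [ 0.00000000e+00,  0.00000000e+00,  0.00000000e+00,
         1.00000000e+00]])}
top {'fx': 461.60994142070757, 'fy': 461.60994142070757, 'cx': 313.7713885705604, 'cy': 235.2073717789173, 'view': array([[ 2.56099912e-02, -9.99671847e-01,  5.71320080e-04,
        -5.55696455e+00],
       [ 9.89735764e-01,  2.54358144e-02,  1.40627656e-01,
        -5.84487140e+02],
       [-1.40596041e-01, -3.03601712e-03,  9.90062390e-01,
        -9.00048394e+02],
       [ 0.00000000e+00,  0.00000000e+00,  0.00000000e+00,
         1.00000000e+00]])}
wrist {'fx': 357.3172247053357, 'fy': 357.3172247053357, 'cx': 321.0308732765501, 'cy': 238.44310256142813, 'T_tool_cam': array([[ 1.19235518e-03,  9.50966252e-01,  3.09292363e-01,
 
[... 255 characters left out ...]
        1.00000000e+00]])}
{'t': 0.15, 'joint_pos': array([-8.66918847e-01,  3.59214968e-01,  1.13047030e-02, -2.77580907e-04,
       -1.22410622e+00, -2.88094591e-01]), 'qvel': array([ 0.00014885, -0.00344615,  0.00146357,  0.00044049,  0.00042569,
        0.00055493]), 'tau': array([-1.66457699e-03, -5.83276498e+01,  2.93294084e+01,  7.00121641e+00,
        8.82283144e-03, -1.13756744e-04]), 'tcp_pos': array([ 272.47392085, -617.16923839,  225.85395801]), 'eef_rot': array([-2.06350943e-01,  9.78477848e-01,  5.98669879e-04, -1.75557136e-04]), 'contact_force': array([-0.32085237,  0.56221774,  0.2397842 ]), 'moment': array([-0.04874906, -0.03146289, -0.03635287]), 'width': 87.44115477065826}
```

View pics/scene0.png

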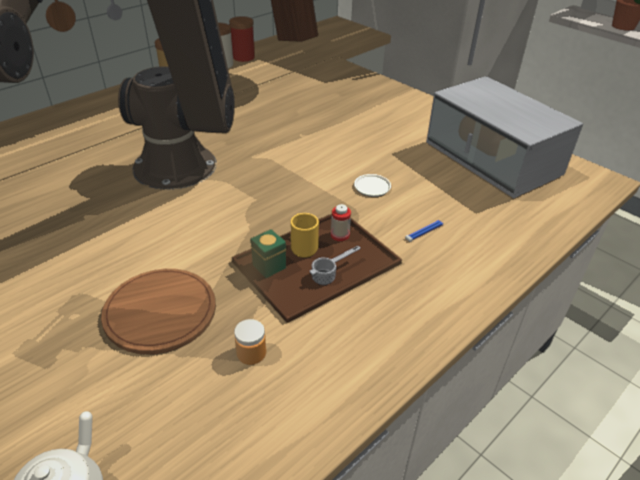

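View pics/top0.png

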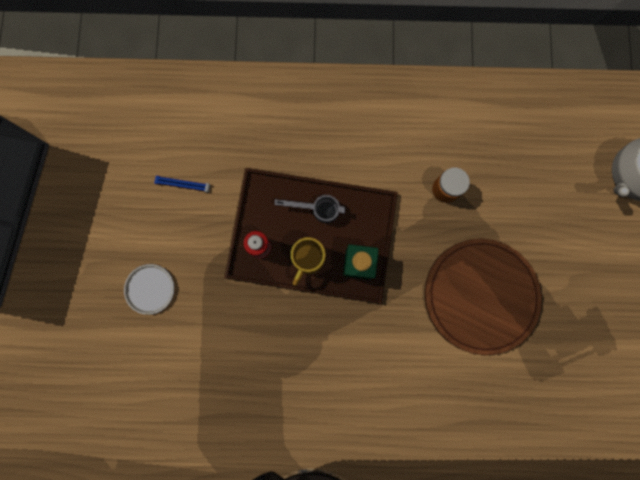

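View pics/wrist0.png

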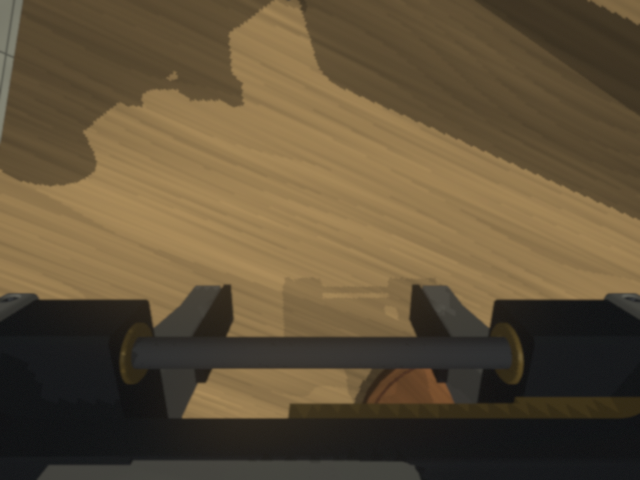

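The top view shows, left to right, the dispenser (255,243), mug (308,256) with its handle down-left, and tin (361,262). The strainer is at (326,208) with its handle to the left. The saucer is at (150,290), the board at (484,297), the clip at (182,184) and the honey jar at (453,184). I'll segment these and cast rays.

```bash
cat > h.py <<'E'
import numpy as np, cv2
def ray(cal,u,v):
    V=cal["view"]; R=V[:3,:3]; t=V[:3,3]
    d=np.array([(u-cal["cx"])/cal["fx"],-(v-cal["cy"])/cal["fy"],-1.0])
    return -R.T@t, R.T@d
def onz(cal,u,v,z):
    o,d=ray(cal,u,v); return o+d*(z-o[2])/d[2]
def proj(cal,p):
    c=cal["view"][:3,:3]@np.asarray(p)+cal["view"][:3,3]
    return cal["cx"]+cal["fx"]*c[0]/-c[2], cal["cy"]-cal["fy"]*c[1]/-c[2]
def mask(im,lo,hi,box):
    hsv=cv2.cvtColor(im,cv2.COLOR_RGB2HSV); m=cv2.inRange(hsv,lo,hi)
    z=np.zeros_like(m); x0,y0,x1,y1=box; z[y0:y1,x0:x1]=m[y0:y1,x0:x1]; return z
def big(m):
    cs,_=cv2.findContours(m,cv2.RETR_EXTERNAL,cv2.CHAIN_APPROX_NONE); return max(cs,key=cv2.contourArea)
E
python3 - <<'E'
import cv2
im=cv2.imread("pics/top0.png"); c=im[160:310,220:410]; cv2.imwrite("pics/topcrop.png",cv2.resize(c,None,fx=4,fy=4,interpolation=cv2.INTER_NEAREST))
im=cv2.imread("pics/scene0.png"); c=im[160:330,220:410]; cv2.imwrite("pics/scenecrop.png",cv2.resize(c,None,fx=3.5,fy=3.5,interpolation=cv2.INTER_NEAREST))
E
```

```text
(no output)
```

View pics/topcrop.png

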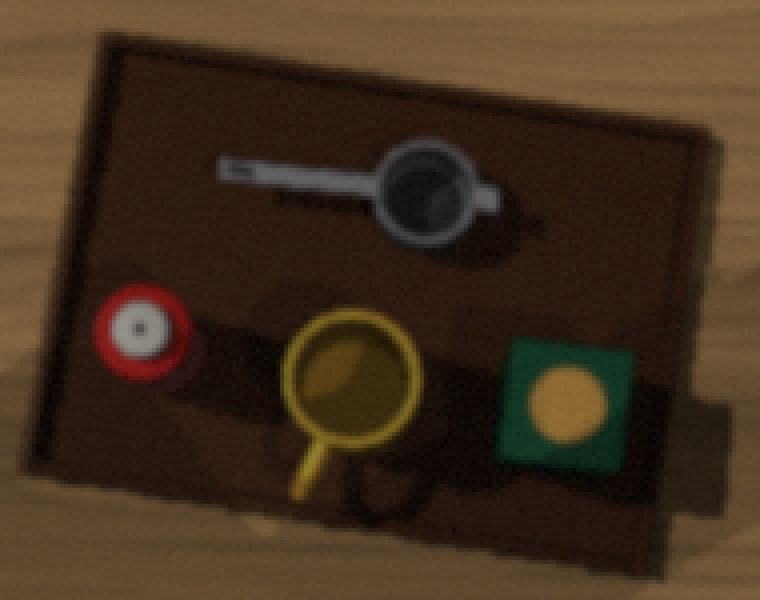

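View pics/scenecrop.png

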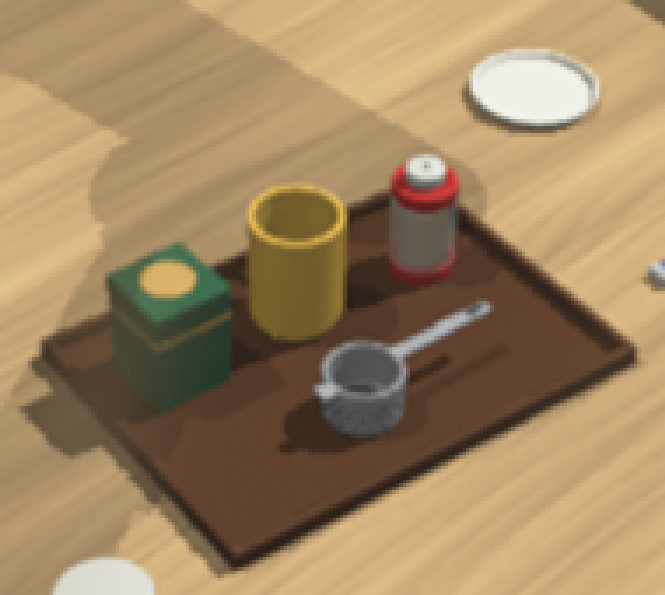

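```bash
cat > meas.py <<'E'
from h import *
def measure(im,cal,dbg=False):
    out={}
    # mug: yellow
    m=mask(im,(20,120,40),(35,255,255),(285,230,335,295)); c=big(m)
    mm=np.zeros_like(m); cv2.drawContours(mm,[c],-1,255,-1)
    op=cv2.morphologyEx(mm,cv2.MORPH_OPEN,cv2.getStructuringElement(cv2.MORPH_ELLIPSE,(15,15)))
    e=cv2.fitEllipse(big(op)); out["mug"]=(e[0],e[1],onz(cal,*e[0],94))
    hd=cv2.subtract(mm,cv2.dilate(op,np.ones((3,3),np.uint8))); 
    hm=cv2.moments(big(hd),True); hp=(hm["m10"]/hm["m00"],hm["m01"]/hm["m00"]); out["handle"]=(hp,cv2.contourArea(big(hd)),onz(cal,*hp,81))
    # tin
    m=mask(im,(55,90,25),(95,255,255),(335,235,390,290)); c=cv2.convexHull(big(m))
    r=cv2.minAreaRect(c); out["tin"]=(r[0],r[1],r[2],onz(cal,*r[0],90)); out["tinbox"]=[onz(cal,*p,90) for p in cv2.boxPoints(r)]
    # dispenser button
    m=mask(im,(0,0,90),(180,90,255),(240,228,270,258)); mo=cv2.moments(m,True); u=(mo["m10"]/mo["m00"],mo["m01"]/mo["m00"]); out["btn"]=(u,np.sqrt(mo["m00"]*4/np.pi),onz(cal,*u,94))
    m=mask(im,(0,130,50),(8,255,255),(235,223,275,263))|mask(im,(172,130,50),(180,255,255),(235,223,275,263)); e=cv2.fitEllipse(cv2.convexHull(big(m))); out["cap"]=(e[0],e[1],onz(cal,*e[0],84))
    return out
E
python3 - <<'E'
from meas import *
from plant import bot
cal=bot.get_calibration("top"); im=cv2.imread("pics/top0.png")[:,:,::-1].copy()
print("cam",-cal["view"][:3,:3].T@cal["view"][:3,3])
for k,v in measure(im,cal).items(): print(k,v)
# strainer
m=mask(im,(0,0,75),(180,70,255),(270,185,352,228)); c=big(m)
for mn in (60,75,90):
    m=mask(im,(0,0,mn),(180,80,255),(310,190,341,226)); e=cv2.fitEllipse(cv2.convexHull(big(m))); print("cup",mn,e,onz(cal,*e[0],44))
m=mask(im,(0,0,70),(180,80,255),(272,190,312,226)); ys,xs=np.nonzero(m); 
p=cv2.fitLine(np.column_stack([xs,ys]).astype(np.float32),cv2.DIST_L2,0,.01,.01).ravel(); print("handle",p,xs.min(),xs.max())
a=onz(cal,p[2]-20*p[0],p[3]-20*p[1],43);b=onz(cal,p[2]+15*p[0],p[3]+15*p[1],43);print(a,b)
# saucer
m=mask(im,(0,0,90),(180,60,255),(115,255,190,325)); e=cv2.fitEllipse(big(m)); print("saucer",e,onz(cal,*e[0],10))
m=mask(im,(0,110,30),(11,255,150),(415,230,550,365)); e=cv2.fitEllipse(cv2.convexHull(big(m))); print("board",e,onz(cal,*e[0],16))
hsv=cv2.cvtColor(im,cv2.COLOR_RGB2HSV)
for q in [(484,297),(484,350),(430,297),(400,300),(560,297),(340,180),(300,280)]: print(q,hsv[q[1],q[0]])
m=mask(im,(0,60,0),(180,255,72),(215,160,410,315)); r=cv2.minAreaRect(big(m)); print("tray",r); 
for p in cv2.boxPoints(r): print(p,onz(cal,*p,16))
cv2.imwrite("pics/tm.png",m)
E
```

```text
cam [452.08689855   6.57920306 973.30229545]
mug ((307.1796875, 254.58200073242188), (34.25876998901367, 35.275184631347656), array([539.21548156,  20.91994478,  94.        ]))
handle ((297.06547619047615, 275.8273809523809), 28.0, array([498.88558552,  39.49245335,  81.        ]))
tin ((360.8564453125, 260.9356384277344), (31.74168586730957, 31.14466667175293), 5.710593223571777, array([530.02494173, -82.25189076,  90.        ]))
tinbox [array([502.5457726 , -49.44701516,  90.        ]), array([562.30467446, -54.43248999,  90.        ]), array([ 557.73977902, -115.33811053,   90.        ]), array([ 498.07888347, -109.7837079 ,   90.        ])]
btn ((254.41558441558442, 241.76623376623377), np.float64(14.002817212590296), array([561.31142604, 122.87315457,  94.        ]))
cap ((255.0384979248047, 242.50238037109375), (25.4111270904541, 26.266799926757812), array([561.14523335, 122.92398279,  84.        ]))
cup 60 ((325.3099670410156, 207.24057006835938), (24.9465389251709, 30.494651794433594), 96.91019439697266) [642.58101403 -12.74587202  44.        ]
cup 75 ((312.22222900390625, 20
[... 531 characters left out ...]
6998  10.        ]
board ((482.9604187011719, 296.517822265625), (111.14073181152344, 119.20149230957031), 128.8131103515625) [ 469.67295064 -341.53356236   16.        ]
(484, 297) [ 11 165  82]
(484, 350) [ 10 170  75]
(430, 297) [ 11 160  78]
(400, 300) [ 16 127 114]
(560, 297) [ 16 126 115]
(340, 180) [ 16 125 126]
(300, 280) [ 14 175  48]
tray ((319.5135192871094, 236.91893005371094), (176.56451416015625, 114.75049591064453), 9.462322235107422)
[223. 279.] [491.83266036 194.6971286   16.        ]
[241.86487 165.81082] [734.03816111 167.19702119  16.        ]
[416.02704 194.83786] [ 680.06929595 -205.11048394   16.        ]
[397.16217 308.02704] [ 441.768246   -165.15207989   16.        ]
```

```bash
cat >> h.py <<'E'
def Q(psi): # tool down, tool x at psi deg, jaws at psi-90
    a=np.radians(psi)/2; return [float(np.cos(a)),float(np.sin(a)),0.,0.]
E
python3 - <<'E'
from h import *
from plant import bot
np.set_printoptions(precision=2,suppress=True)
for n,p,ps in [("survey",(470,20,250),(0,180)),("tin",(530,-82,37),(85,-95)),("tinb",(469,-402,47),(85,-95)),
 ("disp",(561,123,37),(81,-99)),("dispb",(521,-312,47),(81,-99)),("mug",(539,21,40),(155,-25)),("mugb",(417,-312,50),(155,-25)),
 ("str",(642,-14,18),(85,-95)),("strsau",(468,349,16),(85,-95))]:
    for s in ps: print(n,s,bot.solve_ik(p,Q(s)), bot.solve_ik((p[0],p[1],p[2]+110),Q(s)) is not None)
E
```

```text
survey 0 [ 0.46 -0.   -0.38  0.   -1.19  1.11] True
survey 180 [ 0.46 -0.   -0.38  0.   -1.19 -2.03] True
tin 85 [ 0.21  0.34 -0.52  0.   -0.71  2.84] True
tin -95 [ 0.21  0.34 -0.52  0.   -0.71 -0.3 ] True
tinb 85 [-0.39  0.43 -0.33  0.   -0.81 -2.84] True
tinb -95 [-0.39  0.43 -0.33  0.   -0.81  0.31] True
disp 81 [ 0.56  0.39 -0.44  0.   -0.74  2.43] True
disp -99 [ 0.56  0.39 -0.44  0.   -0.74 -0.71] True
dispb 81 None False
dispb -99 [-0.22  0.42 -0.35  0.   -0.8   0.06] True
mug 155 [ 0.4   0.34 -0.51 -0.   -0.72 -2.41] True
mug -25 [ 0.4   0.34 -0.51  0.   -0.72  0.73] True
mugb 155 [-0.27  0.3  -0.55  0.   -0.73 -1.74] True
mugb -25 [-0.27  0.3  -0.55  0.   -0.73  1.4 ] True
str 85 [ 0.28  0.5  -0.3   0.   -0.78  2.77] True
str -95 [ 0.28  0.5  -0.3   0.   -0.78 -0.37] True
strsau 85 [ 0.98  0.43 -0.43  0.   -0.71  2.08] True
strsau -95 [ 0.98  0.43 -0.43  0.   -0.71 -1.06] True
```

Run:
```python
from h import *
from plant import bot
bot.move_ptp((455,20,260),Q(-10))
st=bot.read_state(); im=bot.camera("wrist"); cv2.imwrite("pics/w1.png",im[:,:,::-1]); 
import pickle; pickle.dump((st,bot.get_calibration("wrist")),open("w1.pkl","wb"))
print(st["t"],st["tcp_pos"],st["eef_rot"])
im=bot.camera("top"); cv2.imwrite("pics/top1.png",im[:,:,::-1])
```

```text
2.5167 [455.13100676  19.57447609 259.91715944] [ 9.96139176e-01 -8.77879702e-02 -8.27345513e-05  8.37036427e-05]
```

View pics/w1.png

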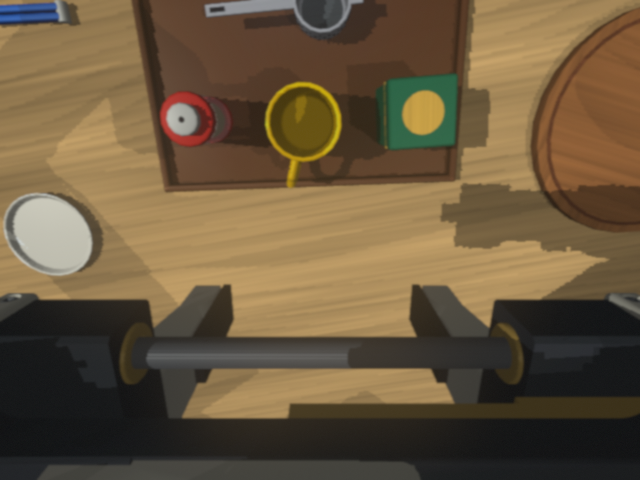

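The wrist view shows the dispenser button at (183,119), the mug rim at (304,121) and the tin lid at (421,112). The saucer is at (49,235), and the strainer cup is cut off at the top. I'll cross-check these against the top-view values.

```bash
cat >> h.py <<'E'
from scipy.spatial.transform import Rotation as Rn
def wcal(st,cal):
    T=np.eye(4); T[:3,:3]=Rn.from_quat(st["eef_rot"]).as_matrix(); T[:3,3]=st["tcp_pos"]
    c=dict(cal); c["view"]=np.linalg.inv(T@cal["T_tool_cam"]); return c
E
python3 - <<'E'
from h import *
import pickle
np.set_printoptions(precision=1,suppress=True)
cal=wcal(*pickle.load(open("w1.pkl","rb"))); im=cv2.imread("pics/w1.png")[:,:,::-1].copy()
print("cam",-cal["view"][:3,:3].T@cal["view"][:3,3])
m=mask(im,(20,120,60),(35,255,255),(255,70,352,195)); c=big(m); mm=np.zeros_like(m); cv2.drawContours(mm,[c],-1,255,-1)
op=cv2.morphologyEx(mm,cv2.MORPH_OPEN,cv2.getStructuringElement(cv2.MORPH_ELLIPSE,(31,31)))
e=cv2.fitEllipse(big(op)); print("mug",e,onz(cal,*e[0],94))
hd=cv2.subtract(mm,cv2.dilate(op,np.ones((3,3),np.uint8))); cs=big(hd).reshape(-1,2); print("handle",cs.mean(0),onz(cal,*cs.mean(0),81), "tip",cs[cs[:,1].argmax()],onz(cal,*cs[cs[:,1].argmax()],60))
m=mask(im,(55,90,40),(95,255,255),(370,60,480,165)); c=cv2.convexHull(big(m)); r=cv2.approxPolyDP(c,6,True).reshape(-1,2); print("tin",r.tolist())
for p in r: print(onz(cal,*p,90))
m=mask(im,(14,100,120),(26,255,255),(395,80,450,140)); e=cv2.fitEllipse(big(m)); print("brass",e,onz(cal,*e[0],90))
m=mask(im,(0,0,120),(180,60,255),(160,95,207,145)); e=cv2.fitEllipse(cv2.convexHull(big(m))); print("btn",e,onz(cal,*e[0],94))
m=mask(im,(0,0,120),(180,50,255),(0,185,105,285)); e=cv2.fitEllipse(cv2.convexHull(big(m))); print("saucer",e,onz(cal,*e[0],10))
E
```

```text
cam [538.6   4.6 417.7]
mug ((302.7569580078125, 121.32015228271484), (77.35032653808594, 80.1712875366211), 165.51316833496094) [542.2  19.6  94. ]
handle [292.5 173.9] [498.1  38.6  81. ] tip [290 188] [482.2  45.9  60. ]
tin [[455, 74], [454, 142], [390, 148], [387, 82]]
[ 557.1 -113.1   90. ]
[ 501.8 -108.9   90. ]
[506.5 -52.4  90. ]
[560.9 -56.2  90. ]
brass ((422.8768615722656, 112.17078399658203), (39.796119689941406, 44.228118896484375), 31.904727935791016) [531.6 -83.9  90. ]
btn ((181.49609375, 118.90672302246094), (28.84183120727539, 32.73320388793945), 154.72381591796875) [562.2 121.8  94. ]
saucer ((47.61216354370117, 233.77674865722656), (74.89175415039062, 95.21142578125), 126.00110626220703) [470.8 347.6  10. ]
```

Run:
```python
from h import *
from plant import bot
np.set_printoptions(precision=1,suppress=True)
cal=bot.get_calibration("scene"); im=cv2.imread("pics/scene0.png")[:,:,::-1].copy()
m=mask(im,(55,60,30),(95,255,255),(245,225,292,280)); c=cv2.convexHull(big(m)); print("tinpoly",cv2.approxPolyDP(c,2,True).reshape(-1,2).tolist())
m=mask(im,(14,90,120),(28,255,255),(255,228,282,250)); e=cv2.fitEllipse(big(m)); print("brass",e,onz(cal,*e[0],90))
m=mask(im,(0,0,150),(180,60,255),(330,200,352,213)); e=cv2.fitEllipse(big(m)); print("btn",e,onz(cal,*e[0],92))
m=mask(im,(0,0,150),(180,40,255),(350,170,395,200)); e=cv2.fitEllipse(cv2.convexHull(big(m))); print("saucer",e,onz(cal,*e[0],8))
m=mask(im,(0,80,30),(12,255,255),(95,260,225,360)); e=cv2.fitEllipse(cv2.convexHull(big(m))); print("board",e,onz(cal,*e[0],12))
cal=bot.get_calibration("top"); im=cv2.imread("pics/top0.png")[:,:,::-1].copy()
for vm in (95,100,105):
    m=mask(im,(0,145,30),(14,255,vm),(415,230,560,365)); c=cv2.convexHull(big(cv2.morphologyEx(m,cv2.MORPH_OPEN,np.ones((5,5),np.uint8)))); e=cv2.fitEllipse(c); print("board",e,onz(cal,*e[0],16))
# where points project in pics
print("mug rim expected",[proj(bot.get_calibration("scene"),(539,21,94))])
```

```text
tinpoly [[284, 240], [283, 248], [277, 251], [264, 251], [252, 239], [271, 230]]
brass ((267.2490234375, 239.38450622558594), (9.74364948272705, 15.785456657409668), 89.22471618652344) [531.  -83.4  90. ]
btn ((341.1866455078125, 207.39019775390625), (6.959660530090332, 10.47166633605957), 95.543701171875) [561.6 123.8  92. ]
saucer ((371.9386291503906, 184.55154418945312), (20.784114837646484, 36.195735931396484), 95.77471160888672) [469.2 348.6   8. ]
board ((156.98509216308594, 308.31884765625), (73.6647720336914, 110.43636322021484), 74.96080780029297) [ 473.9 -347.6   12. ]
board ((482.991943359375, 296.4658203125), (113.00313568115234, 120.0956802368164), 129.95420837402344) [ 469.8 -341.6   16. ]
board ((483.00927734375, 296.4757385253906), (113.12877655029297, 120.08316802978516), 130.27162170410156) [ 469.8 -341.6   16. ]
board ((483.01165771484375, 296.4760437011719), (113.15645599365234, 120.07902526855469), 130.4035186767578) [ 469.8 -341.6   16. ]
mug rim expected [(np.float64(303.66695985879693), np.float64(220.2503214809276))]
```

All three cameras agree within about 3 mm, so I'll use the averages. First the tin goes to the board.

```bash
cat > act.py <<'E'
from h import *
from plant import bot
np.set_printoptions(precision=2,suppress=True)
ZS=155
TIN=(531,-83.3,-94.3,37); DSP=(561.7,122.8,-98.5,37); MUG=(540.5,20.5,-24,42)  # x,y,psi,tcp z on tray
B=(471,-343)
TINB=(B[0],B[1]-60,-94.3,47); DSPB=(B[0]+52,B[1]+30,-98.5,47); MUGB=(B[0]-52,B[1]+30,-24,52)
def log(tag):
    s=bot.read_state(); print(tag,"t",round(s["t"],2),"tcp",s["tcp_pos"],"F",s["contact_force"],"w",round(s["width"],2)); return s
def pick(p,op,force,lift=ZS,above=None):
    bot.move_gripper(op)
    bot.move_ptp((p[0],p[1],above or 130),Q(p[2]))
    bot.line_to((p[0],p[1],p[3]),130); log("at")
    bot.move_gripper(max(op-60,0) if False else 0,force); log("grip")
    bot.line_to((p[0],p[1],lift),160); log("lifted")
def place(p,op,z=ZS,v=300,up=130):
    bot.line_to((p[0],p[1],z),v,ori=Q(p[2]))
    bot.line_to((p[0],p[1],p[3]+12),160)
    bot.line_to((p[0],p[1],p[3]+0.4),30); log("down")
    bot.move_gripper(op); log("open")
    bot.line_to((p[0],p[1],up),200)
E
python3 - <<'E'
from act import *
pick(TIN,80,20); place(TINB,80); log("end")
for n in("top","wrist"): cv2.imwrite(f"pics/{n}2.png",bot.camera(n)[:,:,::-1])
E
```

```text
at t 5.02 tcp [531.63 -83.08  37.75] F [0.39 0.64 1.07] w 80.34
grip t 5.49 tcp [531.25 -83.3   37.5 ] F [-1.03 -0.46  4.62] w 60.2
lifted t 6.38 tcp [530.16 -83.3  153.84] F [-0.54 -0.76 -2.42] w 59.75
down t 8.9 tcp [ 470.92 -403.15   47.46] F [ 0.33 -0.23 -0.07] w 59.9
open t 9.5 tcp [ 471.01 -403.     47.38] F [0.14 0.04 0.69] w 80.31
end t 10.07 tcp [ 471.11 -402.94  130.67] F [-0.02  0.88 -0.5 ] w 80.06
```

View pics/top2.png

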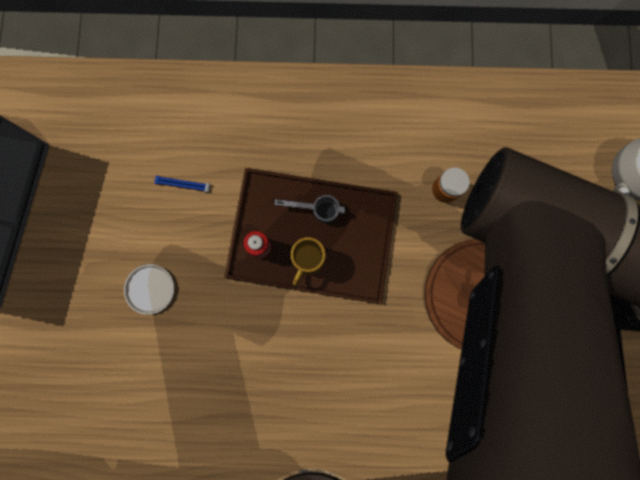

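The tin's spot on the tray is empty and the other things haven't moved. The arm hides the tin on the board. Time is plentiful (t = 10 s). Next is the dispenser, then the mug.

Run:
```python
from act import *
bot.line_to((471,-403,155),200)
pick(DSP,72,18,above=155); 
place(DSPB,72,v=250,up=155); log("end")
bot.move_ptp((500,-100,240),Q(-60))
for n in("top","scene"): cv2.imwrite(f"pics/{n}3.png",bot.camera(n)[:,:,::-1])
```

```text
at t 13.86 tcp [562.27 122.96  37.72] F [-0.34 -0.63  1.03] w 72.27
grip t 14.39 tcp [561.9  122.9   37.37] F [-0.55  0.78  3.49] w 47.45
lifted t 15.28 tcp [560.95 122.53 153.88] F [-0.17 -0.81 -1.59] w 47.17
down t 18.47 tcp [ 522.99 -313.06   47.4 ] F [-0.1   0.33  0.61] w 47.49
open t 19.12 tcp [ 522.99 -312.97   47.39] F [0.16 0.14 0.29] w 71.93
end t 19.82 tcp [ 522.59 -312.74  154.69] F [0.64 0.03 0.48] w 71.8
```

View pics/scene3.png

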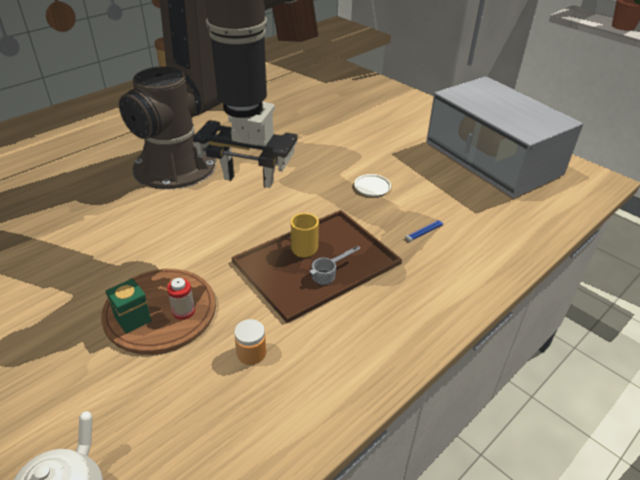

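The tin (128,305) and dispenser (181,297) both stand upright on the board. Now the mug.

Run:
```python
from act import *
pick(MUG,84,25,above=155); 
place(MUGB,84,z=165,v=250,up=170); log("end")
bot.move_ptp((520,-20,240),Q(-5))
s=log("w")
for n in("top","scene"): cv2.imwrite(f"pics/{n}4.png",bot.camera(n)[:,:,::-1])
s=bot.read_state(); cv2.imwrite("pics/w4.png",bot.camera("wrist")[:,:,::-1])
import pickle; pickle.dump((s,bot.get_calibration("wrist")),open("w4.pkl","wb"))
```

```text
at t 23.0 tcp [541.17  20.49  42.83] F [-0.15  0.44  0.17] w 83.86
grip t 23.47 tcp [540.74  20.59  42.48] F [-1.25  1.76  4.1 ] w 64.4
lifted t 24.32 tcp [539.63  20.37 153.83] F [-0.28  0.42 -2.98] w 64.04
down t 27.21 tcp [ 419.07 -313.05   52.42] F [ 0.57  0.44 -1.23] w 64.01
open t 27.81 tcp [ 419.02 -313.02   52.42] F [0.65 0.03 0.82] w 84.12
end t 28.55 tcp [ 418.34 -312.59  168.97] F [-0.4  -0.84 -0.71] w 83.77
w t 29.76 tcp [519.58 -20.71 239.28] F [-0.92 -0.33 -0.4 ] w 83.96
```

View pics/scene4.png

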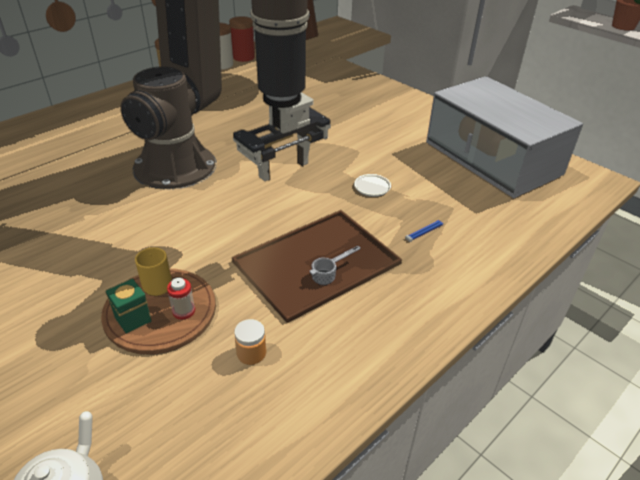

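View pics/w4.png

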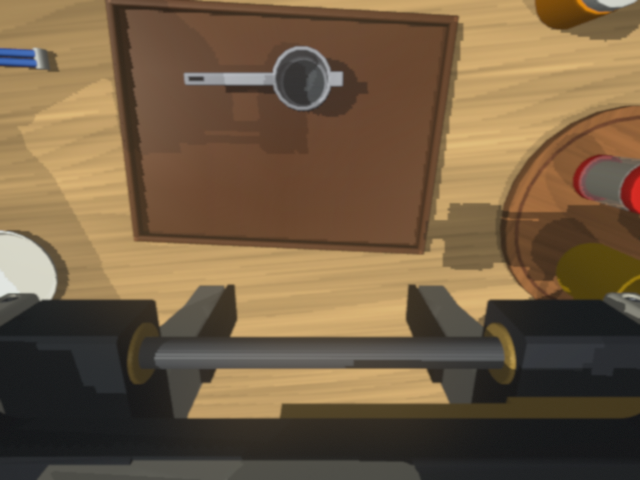

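All three stand on the board. In the wrist view the strainer cup is at (302,78), with its handle running left to (185,78). I'll measure it.

Run:
```python
from h import *
import pickle
from plant import bot
np.set_printoptions(precision=1,suppress=True)
cal=wcal(*pickle.load(open("w4.pkl","rb"))); im=cv2.imread("pics/w4.png")[:,:,::-1].copy()
m=mask(im,(0,0,60),(180,70,255),(175,35,350,120))
c=big(m); mm=np.zeros_like(m); cv2.drawContours(mm,[c],-1,255,-1)
op=cv2.morphologyEx(mm,cv2.MORPH_OPEN,cv2.getStructuringElement(cv2.MORPH_ELLIPSE,(27,27)))
e=cv2.fitEllipse(big(op)); print("cup",e,onz(cal,*e[0],44))
ys,xs=np.nonzero(mm); k=(xs<268); p=cv2.fitLine(np.column_stack([xs,ys])[k].astype(np.float32),cv2.DIST_L2,0,.01,.01).ravel()
a=onz(cal,p[2]-40*p[0],p[3]-40*p[1],44);b=onz(cal,p[2]+40*p[0],p[3]+40*p[1],44);d=a-b;print("handle",a,b,np.degrees(np.arctan2(d[1],d[0])),"tip",onz(cal,xs.min(),p[3],44),"lug",onz(cal,xs.max(),e[0][1],44))
```

```text
cup ((301.8138732910156, 78.02180480957031), (62.791316986083984, 64.60914611816406), 142.94227600097656) [643.6 -15.2  44. ]
handle [652.6  89.5  44. ] [645.6  17.4  44. ] 84.50617578071456 tip [652.5  92.2  44. ] lug [640.3 -52.4  44. ]
```

Run:
```python
from act import *
STR=(643,-14.6,-95.3,18.3); SAU=(469.5,348.4,-95.3,16.3)
pick(STR,68,14,lift=110,above=110)
place(SAU,68,z=110,v=250,up=150); log("end")
bot.move_ptp((440,200,240),Q(-5))
for n in("top","scene","wrist"): 
    s=bot.read_state(); cv2.imwrite(f"pics/{n}5.png",bot.camera(n)[:,:,::-1])
import pickle; pickle.dump((s,bot.get_calibration("wrist")),open("w5.pkl","wb"))
```

```text
at t 32.67 tcp [643.63 -14.5   19.12] F [-0.21  0.63  1.68] w 68.12
grip t 33.07 tcp [643.47 -14.5   19.2 ] F [-1.39  0.6   5.1 ] w 54.39
lifted t 33.79 tcp [642.24 -14.64 108.96] F [-0.86  1.   -1.06] w 53.97
down t 36.74 tcp [469.62 348.6   17.06] F [-0.76  0.25  3.11] w 54.2
open t 37.26 tcp [469.49 348.36  16.61] F [ 0.88  0.01 -0.48] w 68.02
end t 38.08 tcp [468.9  347.87 148.93] F [-0.16  0.12 -0.47] w 68.11
```

View pics/scene5.png

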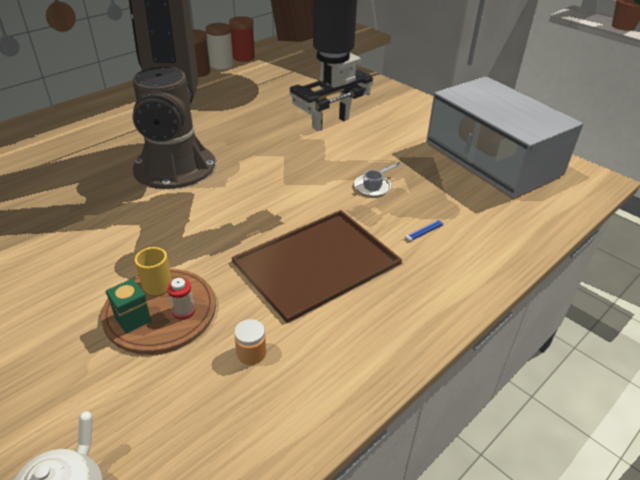

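View pics/wrist5.png

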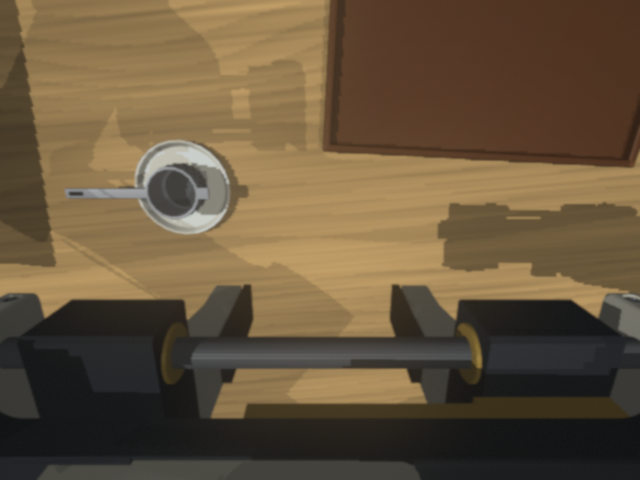

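View pics/top5.png

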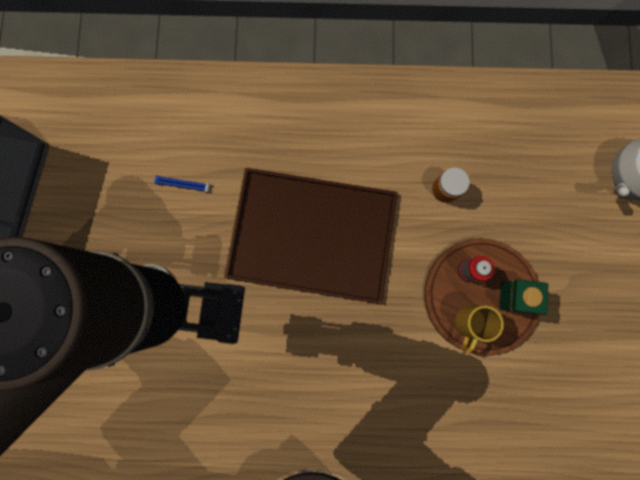

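The strainer stands on the saucer, with the cup rim at (176,190) and the saucer at (183,187). I'll check the centring with rays at each height.

Run:
```python
from h import *
import pickle
np.set_printoptions(precision=1,suppress=True)
cal=wcal(*pickle.load(open("w5.pkl","rb"))); im=cv2.imread("pics/wrist5.png")[:,:,::-1].copy()
c=im[120:260,50:250]; cv2.imwrite("pics/w5c.png",cv2.resize(c,None,fx=4,fy=4,interpolation=cv2.INTER_CUBIC)[:,:,::-1])
m=mask(im,(0,0,125),(180,60,255),(132,130,240,245)); m[180:205,:140]=0
e=cv2.fitEllipse(cv2.convexHull(big(cv2.morphologyEx(m,cv2.MORPH_OPEN,np.ones((3,3),np.uint8))))); print("saucer",e,onz(cal,*e[0],10))
```

```text
saucer ((182.44183349609375, 186.5636749267578), (88.88829040527344, 101.14067077636719), 134.0775146484375) [471.2 347.9  10. ]
```

View pics/w5c.png

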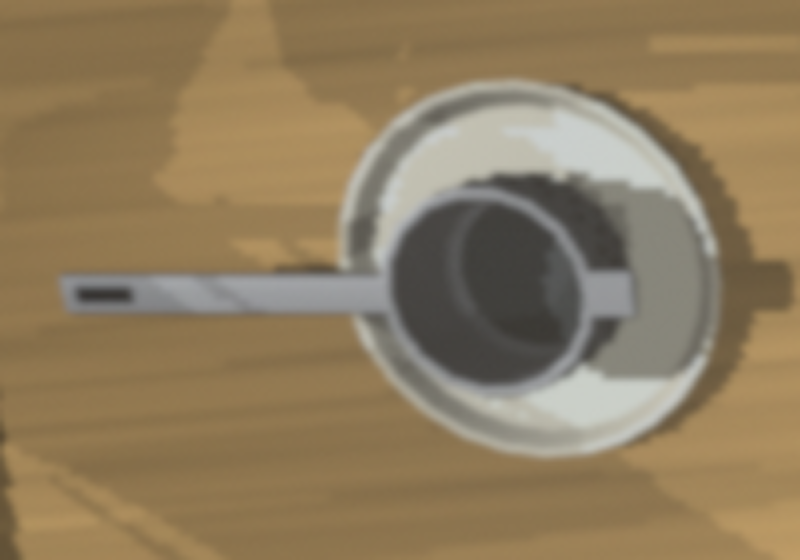

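Run:
```python
from h import *
import pickle
cal=wcal(*pickle.load(open("w5.pkl","rb")))
for u,v,z in [(171.9,192.4,42),(182.2,186.8,10)]: print(onz(cal,u,v,z))
print(onz(cal,50+388/4,192.4,42)-onz(cal,50+590/4,192.4,42), onz(cal,50+63/4,120+293/4,42))
```

```text
[470.68956941 346.83388746  42.        ]
[470.93389666 348.25461601  10.        ]
[ 4.38413261 50.41364246  0.        ] [479.06028657 453.02089402  42.        ]
```

The strainer is centred to within 1.5 mm. Now I'll return the mug, then the dispenser, then the tin.

Run:
```python
from act import *
pick(MUGB,84,25,above=170,lift=170)
place(MUG,84,z=170,v=250,up=170); log("mug")
pick(DSPB,72,18,above=170,lift=165)
place(DSP,72,z=165,v=250,up=170); log("disp")
bot.move_ptp((471,-300,220),Q(-94.3))
cv2.imwrite("pics/top6.png",bot.camera("top")[:,:,::-1]);cv2.imwrite("pics/scene6.png",bot.camera("scene")[:,:,::-1])
```

```text
at t 43.23 tcp [ 419.6  -313.11   52.63] F [-1.   -0.05 -0.9 ] w 84.18
grip t 43.69 tcp [ 419.22 -313.08   52.43] F [-1.11  1.14  4.79] w 64.44
lifted t 44.58 tcp [ 418.2  -312.57  168.81] F [ 0.25  0.22 -3.63] w 63.91
down t 47.56 tcp [540.6   20.59  42.43] F [-0.48  0.6   0.39] w 63.81
open t 48.16 tcp [540.51  20.5   42.41] F [ 0.01 -0.48 -0.36] w 83.9
mug t 48.95 tcp [539.72  20.36 168.98] F [-1.22 -0.34 -0.18] w 83.65
at t 51.81 tcp [ 523.67 -313.11   47.81] F [-0.29  0.11  0.35] w 71.83
grip t 52.34 tcp [ 523.12 -313.11   47.34] F [-0.57  0.39  2.52] w 47.5
lifted t 53.23 tcp [ 522.27 -312.65  163.79] F [ 0.4   0.47 -0.73] w 47.14
down t 56.54 tcp [561.64 122.79  37.32] F [-0.2   0.81 -1.15] w 47.45
open t 57.2 tcp [561.72 122.81  37.41] F [0.37 1.04 0.52] w 71.89
disp t 58.02 tcp [560.91 122.58 168.88] F [-0.12 -0.15 -0.45] w 72.11
```

View pics/scene6.png

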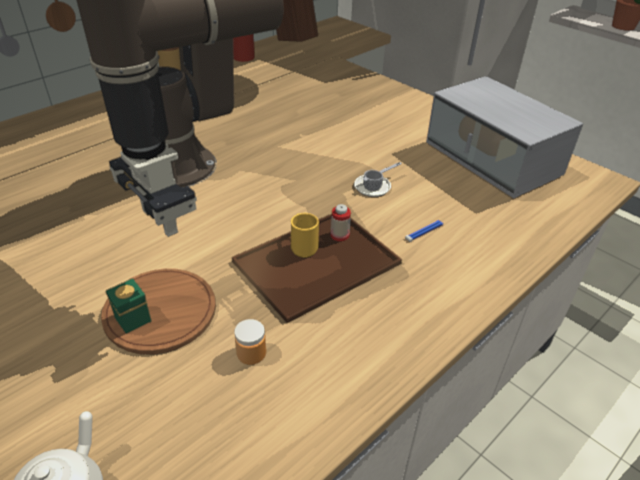

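The mug (304,235) and dispenser (341,222) are back, and only the tin is left on the board at (128,305).

Run:
```python
from act import *
pick(TINB,80,20,above=170,lift=165)
place(TIN,80,z=165,v=250,up=180); log("tin")
# same viewpoint as w1
bot.move_ptp((455,20,260),Q(-10)); bot.pause(0.3)
s=bot.read_state(); cv2.imwrite("pics/w7.png",bot.camera("wrist")[:,:,::-1]); print(s["tcp_pos"])
bot.move_ptp((272.6,-617.5,260),Q(203.8))
for n in("top","scene"): cv2.imwrite(f"pics/{n}7.png",bot.camera(n)[:,:,::-1])
log("end")
from meas import *
cal=bot.get_calibration("top")
for f in ("top0","top7"):
    im=cv2.imread(f"pics/{f}.png")[:,:,::-1].copy(); o=measure(im,cal)
    print(f,{k:v[-1] for k,v in o.items()},"tinyaw",o["tin"][2])
a=cv2.imread("pics/w1.png");b=cv2.imread("pics/w7.png");cv2.imwrite("pics/w17.png",cv2.addWeighted(a,.5,b,.5,0))
a=cv2.imread("pics/top0.png");b=cv2.imread("pics/top7.png");cv2.imwrite("pics/td.png",cv2.absdiff(a,b)*3)
```

```text
at t 61.78 tcp [ 471.68 -403.21   47.96] F [ 0.22 -0.2   1.07] w 79.78
grip t 62.26 tcp [ 471.15 -403.16   47.47] F [-0.58  0.95  4.31] w 59.62
lifted t 63.15 tcp [ 470.33 -402.48  163.72] F [-0.17  0.17 -2.07] w 59.39
down t 66.01 tcp [530.93 -83.27  37.32] F [-0.    0.26 -1.28] w 59.56
open t 66.61 tcp [531.04 -83.3   37.41] F [ 0.24 -0.25  0.07] w 80.11
tin t 67.47 tcp [530.19 -83.27 178.86] F [ 0.49 -0.29  0.04] w 80.07
[455.05  19.75 259.64]
end t 71.39 tcp [ 273.53 -616.95  260.25] F [-0.36  1.18 -1.  ] w 79.85
top0 {'mug': array([539.22,  20.92,  94.  ]), 'handle': array([498.89,  39.49,  81.  ]), 'tin': array([530.02, -82.25,  90.  ]), 'tinbox': array([ 498.08, -109.78,   90.  ]), 'btn': array([561.31, 122.87,  94.  ]), 'cap': array([561.15, 122.92,  84.  ])} tinyaw 5.710593223571777
top7 {'mug': array([539.16,  20.98,  94.  ]), 'handle': array([498.44,  39.56,  81.  ]), 'tin': array([530.08, -81.87,  90.  ]), 'tinbox': array([ 498.04, -108.92,   90.  ]), 'btn': array([560.69, 122.66,  94.  ]), 'cap': array([559.96, 123.07,  84.  ])} tinyaw 6.709836959838867
```

View pics/w17.png

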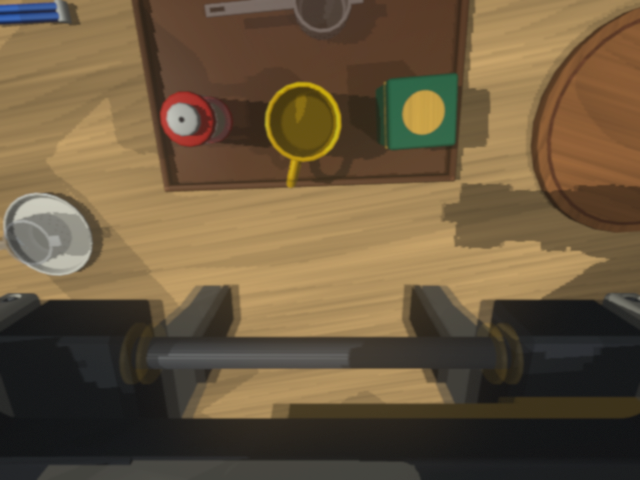

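View pics/scene7.png

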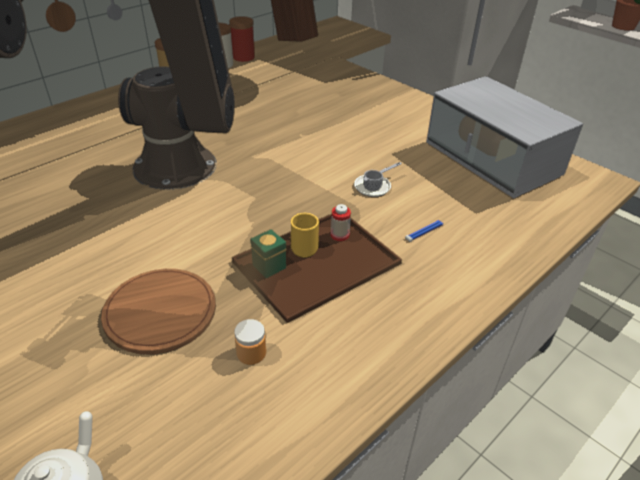

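View pics/td.png

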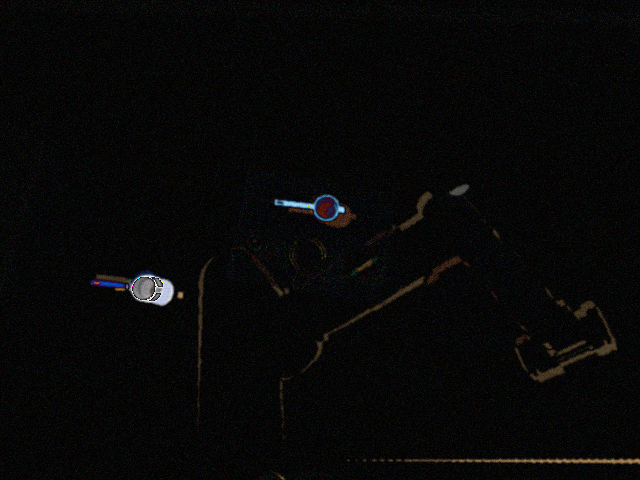

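The before and after views overlay to within about 1 mm. Only the strainer has moved; the patch on the honey lid is a change in the arm's shadow, with no shift of its outline. I'm handing in the job.

```bash
python3 -c "
from plant import bot
bot.close_job()"
```

```text
the job is handed in; nothing more can be done
```

The job is done and handed in at about 71 s of the 147 s allowed. I cleared the tin, dispenser and mug onto the bread board, then stood the strainer on its saucer. After that I put the mug, dispenser and tin back on the tray, each at the pose where I had gripped it.

**Spots on the tray:** Comparing the top view before and after, the three are back to within about 1 mm. The tin's yaw reads about 1° different, close to what that view can resolve. All three stand upright.

**Strainer:** By wrist camera it is within about 1.5 mm of the saucer's centre and upright.

**Clip and honey jar:** Neither has moved. The only change there was a different arm shadow on the honey lid.

**Forces:** In the readings I logged, the force on the tool stayed around 5 N or less. No check failed. The three cameras' first position fixes for the tray items and saucer differed by up to 3 mm, so I averaged them. The board's fixes differed by about 7 mm, where there was room to spare.

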